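# Lock the charger modules into their rack with the retaining rod

## Robot

A 7-joint arm with a two-finger parallel gripper is mounted at the origin on the work surface. World frame = base frame: x ahead of the robot, y to its left, z up, the work surface at z = 0. Lengths are in m, angles in rad, forces in N, time in s.
With the tool pointing down it reaches from about 0.4 to 0.85 m from the base axis. Payload 4.5 kg.
Tool frame: the origin (TCP) lies midway between the tips of the shut fingers; the grasp point (between the pads) lies 19 mm behind it; z points along the fingers, y is the line along which they close (so a half turn about z gives the same grasp; the last joint's range is limited). The gripper opens to 85 mm and grips with 20 to 120 N. Pads are 22 mm wide; open, the fingers measure 114 mm over their backs; the gripper's body (76 mm by 85 mm) begins 54 mm behind the grasp point. The pads swing forward as they close: fully open they stand 13 mm farther back than shut.
Start: joints at [1.272, 0.689, -0.195, 1.565, 0.157, 0.902, -0.215], TCP at [0.204, -0.591, 0.231] pointing down, gripper open.
Joint ranges: [-3.01, 3.01], [-0.46, 2.08], [-1.47, 1.51], [0.13, 2.56], [-1, 4.14], [0.04, 2.09], [-2.66, 2.66]. Speed limits (rad/s): [2.57, 2.57, 3.14, 3.14, 3.14, 3.14, 3.14].

## Interface

Orientations are given as a 3x3 rotation matrix whose columns are the frame's x, y, z axes.
In Python, from rig import telemetry, read_camera, order, spotter gives the robot as it stands.
- The arm moves only by the tool jog_arm, called as name(argument=value, ...) on one line, values as JSON. Schema: {"type":"object","properties":{"moves":{"type":"string"},"clamp_n":{"type":"number"},"only":{"type":"string"},"quiet":{"type":"boolean"},"lines":{"type":"string"}},"required":["moves"],"additionalProperties":false}. moves is a string of 1 to 12 rows, parted by a bar, with the numbers parted by commas; each row has 7 numbers: a rotation vector rx, ry, rz in parts of the range, where 1.0 means pi rad, then dx, dy, dz in normalised numbers (1 is 0.6 m), then the finger opening in m; each row is the pose to reach, as a shift and turn from the pose commanded when the call began, along the tool's axes at that moment; what a row does not reach only later rows make up. A row lasts 1/10 s, in which the tool goes at most 0.05 m and 0.15 rad, less where a joint would pass 70% of its speed; a pose out of reach is approached as far as the arm can. The fingers move at their own pace and stop on an object; clamp_n is the grip in N (left out, the last holds). Time passes only in rows, so rows that do not move let the fingers close. The tool returns the time, the measured TCP pose, the force, the opening and the grip force at its end. only (a regular expression) keeps the lines of the reply that match it, lines (a string "A,B") keeps lines A to B, and quiet returns only ok. No shift or turn number may pass 1 either way. Input that does not fit is refused with a message, and nothing moves.
- telemetry.get_obs(): the state, without advancing time (a new reading comes with each control period).
- read_camera(name): name is "scene" or "top"; returns a dict with "frame" (384x512x3 uint8, red, green, blue), "z_map" (384x512 float32, m along the optical axis (not along the pixel's ray), 0 where there is no reading), "camera_matrix" (3x3 intrinsics, pixels), "k1" (the pictures are not rectified: a ray, as slopes to the right and down, at radius r is drawn at 1 + k1 r^2 times it, then the intrinsics apply), "R" (3x3) and "t" (3): a world point X has camera coordinates R X + t. Camera axes: x right, y down, z forward; pixel columns grow to the right and rows downward; lengths in m; the calibration is good to about 2 mm. A picture is of the moment at which its call begins.
- order.hand_in(): hands the job in; it is judged then, once.
Trained networks look in a picture, given as the dict that the camera call returned (one of the last four; its "shot" number tells which), for a name from the list of things; names that differ only in an ending like _2 or _b are one class to them, and where a whole thing is asked for, a point or a joint stands for the part that bears it (a point fixed in the world has none). Each returns a list of dicts, best first, with "conf" (0 to 1); they miss things now and then, are a little off and sometimes report something else, mostly with a low value. They report only what shows in the picture. A call takes as long as a camera call. They do not tell look-alikes from the thing itself.
- spotter.search_frame(picture, thing): "centre" ([column, row] in pixels, amid what is visible of it).
- spotter.trace(picture, thing): "region" (384x512 bool, what is visible of it) and "centre" ([column, row] in pixels, amid what is visible of it).
The state is a dict: "time_s": time; "joint_positions": joint angles; "dq": joint speeds; "joint_efforts": joint torques, N m; "tcp_pos": TCP position; "eef_rot": TCP orientation; "ft_force": force on the tool from outside, world axes, zero at the start; "moment": the same for the moment, N m; "gripper_width": finger opening in m; "finger_force": force on a finger pad.
Only numpy, scipy, OpenCV 4.12 (cv2) and the standard library are available. Lean on these libraries where they do the work, as an engineer would, in place of code of your own. Each camera call takes 0.05 s, during which the arm holds its last target. There are 200 camera calls.

## Task

Push the three loose charger modules back against the rear stop of the aluminium rack so that their cross holes line up, then slide the steel rod with the yellow knob, nose first, from the end of the rack nearest the rod's blue stand through both end plates and all three modules until its knob sits against the end plate there. The rod's stand leaves only its waist free to grip, so let it rest part-way in the holes and take it again by the knob to push it home; let go at the end and do not push about or knock over the radio, the gas detector or the orange bin.

Things in the scene. Friction and masses are not known exactly. Their poses are not given: they have to be found in the camera images.
- rack: Fixed aluminium rack; an end plate at each end, the modules side by side between them (124 mm, about 7 mm play in all, no dividers). Origin: centre of its underside, on the table; x to its rear, y along the row, z up. Base plate 6 mm thick, x = -76 to +48, y = -70 to +70 mm; the modules stand on it
- rack_stop (a point): Middle of the rear stop's front face, at rack x = +40 mm, so a module pushed fully back has its origin at rack x = 0 and all five holes then lie on one line along y. The stop is a wall 40 mm high over the table, along the whole row
- rack_entry (a point): Centre of the 20 mm hole in the entry-side end plate, on its outer face: rack x = -18, y = -70 mm, 45 mm above the table. The rod goes in here, moving along the rack's +y; it is the end nearest the stand. End plates: 8 mm thick, 70 mm high over the table, x = -40 to +48 mm, a red mark on the top edge over the hole
- rack_exit (a point): Centre of the same hole in the far end plate, on its outer face: rack x = -18, y = +70 mm, 45 mm above the table
- module_a: Loose charger module, yellow label on its black front block, grey radio pocket behind; 80 deep (x), 39 wide (y), 64 mm high, 250 g. Origin: centre of its underside; x to its rear, z up. Front face at x = -40, rear face at x = +40 mm. Starts in the rack, square to it, pulled 12 to 32 mm forward of home, its origin at rack y = about -41 mm
- module_b: Loose charger module, orange label on its black front block, grey radio pocket behind; 80 deep (x), 39 wide (y), 64 mm high, 250 g. Origin: centre of its underside; x to its rear, z up. Front face at x = -40, rear face at x = +40 mm. Starts in the rack, square to it, pulled 12 to 32 mm forward of home, its origin at rack y = about 0 mm
- module_c: Loose charger module, green label on its black front block, grey radio pocket behind; 80 deep (x), 39 wide (y), 64 mm high, 250 g. Origin: centre of its underside; x to its rear, z up. Front face at x = -40, rear face at x = +40 mm. Starts in the rack, square to it, pulled 12 to 32 mm forward of home, its origin at rack y = about 41 mm
- module_a_hole (a point): Centre of the 20 mm hole right through module_a along its y: at x = -18, z = 39 mm of the module, midway through its width. A white line on the module's top (60 mm high there) lies over the hole
- module_b_hole (a point): Centre of the 20 mm hole right through module_b along its y: at x = -18, z = 39 mm of the module, midway through its width. A white line on the module's top (60 mm high there) lies over the hole
- module_c_hole (a point): Centre of the 20 mm hole right through module_c along its y: at x = -18, z = 39 mm of the module, midway through its width. A white line on the module's top (60 mm high there) lies over the hole
- stand: Fixed blue stand holding the rod level along its x. Origin: centre of its underside, on the table. Base 10 mm thick, 62 mm wide. Walled saddles 60 mm high over the table shroud the knob (x = -118 to -60 mm) and the nose (x = 10 to 99 mm); between them the rod's waist is free to be gripped from above. The rod lifts straight up out of them: raise it 40 mm or more
- rod: Rod, 120 g: steel shaft 14 mm in diameter, 165 mm long; yellow knob 26 mm in diameter, 30 mm long. Origin: on the axis where shaft meets knob (the knob's face that comes against the end plate); x along the axis to the nose, knob at x = 0 to -30. Centre of mass at x = 75 mm. Starts in the stand, origin at stand x = -75 mm, axis 40 mm above the table; the free waist is x = 15 to 85 mm
- rod_nose (a point): Tip of the rod's tapered nose (taper 12 mm long, from 14 to 7 mm in diameter), 165 mm from the rod's origin. With the rod home the origin is at rack y = -70 and the nose at rack y = +95 mm
- radio: Bystander: black handheld radio standing upright, 34 x 56 x 155 mm with its aerial. Origin: centre of its underside
- detector: Bystander: yellow gas detector lying on its back, 105 x 56 x 30 mm. Origin: centre of its underside
- bin: Bystander: orange open plastic bin, 140 x 180 x 80 mm. Origin: centre of its underside
Not all that is in view belongs to the job. Of the things shaped like the rod, the steel one is meant.

How it is judged:
By the outcome, as a careful person would: the job done as asked, in the order asked, and still so for the second after the job is handed in, with the robot touching nothing.
It also fails if it takes over 72 s, if anything falls off the work surface, if the arm or the gripper's body presses on something with over 40 N, if the wrist force passes 120 N, or if a joint passes its speed limit or range.

## Working session

There is one attempt and no reset: what is moved stays moved. The work goes in short steps, Python scripts to look and compute and a tool call to move; the robot and the scene stay as the last step left them, time stands still between calls to the robot, and variables do not carry over. Pictures are saved under pics/ and viewed, at most 10 in all, crops included, and the job is handed in when it is done.

```bash
mkdir -p pics; ls
```

Create h.py:
```python
import numpy as np, cv2
from rig import telemetry, read_camera, order, spotter
def pix2ray(p,c):
    K=c["camera_matrix"];k=c["k1"]
    d=np.array([(p[0]-K[0,2])/K[0,0],(p[1]-K[1,2])/K[1,1]]);s=d.copy()
    for _ in range(20): s=d/(1+k*(s@s))
    return np.array([s[0],s[1],1.])
def at_depth(p,z,c): return c["R"].T@(pix2ray(p,c)*z-c["t"])
def at_h(p,h,c):
    r=c["R"].T@pix2ray(p,c);o=-c["R"].T@c["t"]
    return o+r*(h-o[2])/r[2]
def cloud(mask,c):
    v,u=np.nonzero(mask&(c["z_map"]>0))
    K=c["camera_matrix"];d=np.stack([(u-K[0,2])/K[0,0],(v-K[1,2])/K[1,1]],1);s=d.copy()
    for _ in range(20): s=d/(1+c["k1"]*(s**2).sum(1,keepdims=True))
    z=c["z_map"][v,u]
    return (np.c_[s,np.ones(len(s))]*z[:,None]-c["t"])@c["R"],np.c_[u,v]
def proj(X,c):
    q=c["R"]@np.asarray(X,float)+c["t"];s=q[:2]/q[2];s=s*(1+c["k1"]*(s@s))
    K=c["camera_matrix"];return np.array([K[0,0]*s[0]+K[0,2],K[1,1]*s[1]+K[1,2]])
```

Run:
```python
from h import *
o=telemetry.get_obs();print({k:np.round(v,3).tolist() for k,v in o.items()})
np.set_printoptions(precision=3,suppress=True)
for n in("scene","top"):
    c=read_camera(n);cv2.imwrite(f"pics/{n}0.png",c["frame"][:,:,::-1])
    print(n,-c["R"].T@c["t"],c["R"][2],c["camera_matrix"][0,0],c["k1"])
    for t in["rack","module_a","stand","rod","radio","detector","bin"]:
        for d in spotter.trace(c,t)[:5]:
            P,_=cloud(d["region"],c)
            print(t,round(d["conf"],2),np.round(d["centre"]),d["region"].sum(),np.median(P,0) if len(P) else 0,P.max(0) if len(P) else 0)
```

```text
pics
{'time_s': 0.0, 'joint_positions': [1.272, 0.69, -0.195, 1.566, 0.157, 0.903, -0.215], 'dq': [-0.0, 0.001, -0.0, -0.001, -0.001, -0.0, 0.001], 'joint_efforts': [0.001, -53.961, -1.266, -15.855, 0.009, 0.01, 0.0], 'tcp_pos': [0.204, -0.59, 0.23], 'eef_rot': [[0.945, 0.327, -0.001], [0.327, -0.945, 0.002], [-0.0, -0.002, -1.0]], 'ft_force': [-0.454, 0.359, -0.1], 'moment': [-0.013, 0.013, -0.019], 'finger_force': 0.0, 'gripper_width': 0.085}
scene [ 1.012 -0.747  0.613] [-0.444  0.727 -0.523] 409.3988252455593 -0.07644289387806634
rack 0.56 [282. 205.] 1159 [0.589 0.058 0.035] [0.631 0.2   0.073]
rack 0.37 [262. 141.] 429 [0.384 0.327 0.067] [0.401 0.536 0.154]
module_a 0.77 [266. 182.] 305 [0.536 0.111 0.065] [0.586 0.234 0.071]
module_a 0.67 [283. 173.] 279 [0.55  0.154 0.065] [0.6   0.283 0.071]
module_a 0.66 [268. 191.] 290 [0.561 0.073 0.065] [0.61  0.104 0.072]
module_a 0.39 [140. 271.] 400 [ 0.477 -0.33   0.046] [ 0.596 -0.297  0.061]
stand 0.84 [153. 291.] 2831 [ 0.542 -0.346  0.031] [ 0.623 -0.272  0.062]
stand 0.21 [269. 183.] 296 [0.532 0.108 0.065] [0.582 0.213 0.071]

[... 846 characters left out ...]
 0.075]
stand 0.87 [365. 194.] 1087 [ 0.512 -0.322  0.018] [ 0.62  -0.282  0.067]
stand 0.7 [213. 189.] 390 [0.536 0.158 0.064] [0.579 0.185 0.076]
stand 0.16 [225. 188.] 407 [0.539 0.114 0.064] [0.591 0.141 0.075]
rod 0.8 [299. 232.] 284 [ 0.4   -0.116  0.016] [ 0.431 -0.042  0.032]
rod 0.72 [367. 276.] 334 [ 0.26  -0.329  0.015] [ 0.315 -0.244  0.031]
rod 0.52 [373. 202.] 316 [ 0.489 -0.327  0.046] [ 0.597 -0.304  0.063]
rod 0.48 [224. 174.] 664 [0.59  0.125 0.01 ] [0.637 0.201 0.077]
radio 0.63 [149. 242.] 289 [0.376 0.341 0.103] [0.396 0.382 0.156]
detector 0.95 [323. 110.] 559 [ 0.796 -0.193  0.029] [ 0.848 -0.139  0.038]
bin 0.97 [129. 148.] 2974 [0.667 0.423 0.006] [0.732 0.538 0.087]
```

Run:
```python
import cv2
a=cv2.imread("pics/top0.png");cv2.imwrite("pics/top1.png",cv2.resize(a[80:320,170:430],None,fx=2.5,fy=2.5,interpolation=cv2.INTER_CUBIC)[:600])
a=cv2.imread("pics/scene0.png");cv2.imwrite("pics/scene1.png",cv2.resize(a[100:345,60:380],None,fx=2.4,fy=2.4,interpolation=cv2.INTER_CUBIC))
```

```text
(no output)
```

View pics/top1.png

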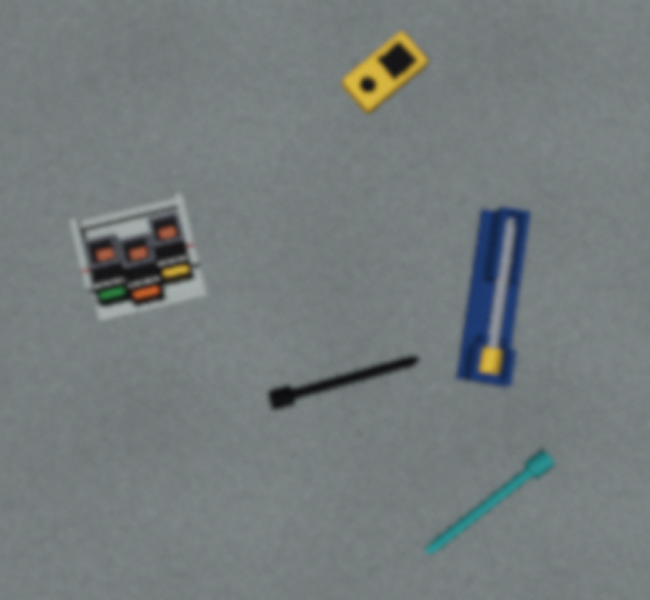

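View pics/scene1.png

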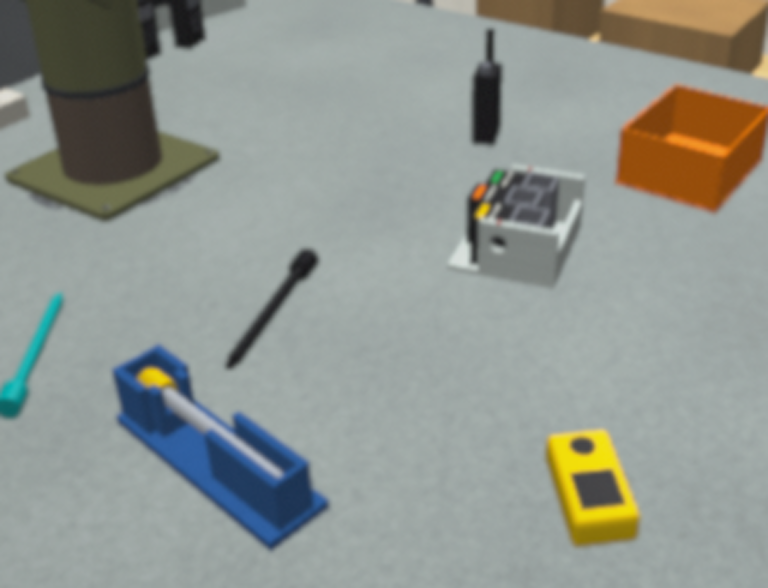

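The three rod-shaped things in the top image are:
- a black one at about (308,230)
- a teal one at about (365,282)
- a steel shaft with a yellow knob at about (370,197), lying in the blue stand

The steel one fits the description, and the enlarged crop confirms it. The rack is at about (225,182) with its rear towards image-up. The yellow module is on the stand side.

Next I'll fit box models to both depth maps.

Create fit.py:
```python
from h import *
from scipy.optimize import minimize
def rays(c,win):
    u0,u1,v0,v1=win;u,v=np.meshgrid(np.arange(u0,u1),np.arange(v0,v1))
    K=c["camera_matrix"];d=np.stack([(u-K[0,2])/K[0,0],(v-K[1,2])/K[1,1]],-1).reshape(-1,2);s=d.copy()
    for _ in range(20): s=d/(1+c["k1"]*(s**2).sum(1,keepdims=True))
    return np.c_[s,np.ones(len(s))]@c["R"], -c["R"].T@c["t"], c["z_map"][v0:v1,u0:u1].reshape(-1)
def render(D,o,pose,boxes):
    x,y,a=pose[:3];C,S=np.cos(a),np.sin(a);R=np.array([[C,S,0],[-S,C,0],[0,0,1]])
    d=D@R.T;oo=R@(o-np.array([x,y,0]));z=-o[2]/D[:,2]
    for b in boxes:
        b=np.array(b,float)/1e3
        t1=(b[0::2]-oo)/d;t2=(b[1::2]-oo)/d
        n=np.minimum(t1,t2).max(1);f=np.maximum(t1,t2).min(1)
        z=np.where((n<f)&(n<z),n,z)
    return z
def rackboxes(m):
    B=[(-76,48,-70,70,0,6),(40,48,-70,70,0,40),(-40,48,-70,-62,0,70),(-40,48,62,70,0,70)]
    for y,f in zip((-41,0,41),m): B+=[(-40-f,-10-f,y-19.5,y+19.5,6,66),(-10-f,40-f,y-19.5,y+19.5,6,70)]
    return B
def standboxes(p=None):
    B=[(-118,99,-31,31,0,10),(-75,90,-6,6,34,46),(-105,-75,-12,12,28,52)]
    return B
def win(c,P,r):
    q=np.array([proj(np.add(P,[dx,dy,dz]),c) for dx in(-r,r) for dy in(-r,r) for dz in(0,.05)])
    a=np.clip(q.min(0),0,[511,383]).astype(int);b=np.clip(q.max(0),0,[511,383]).astype(int);return a[0],b[0],a[1],b[1]
def cost(p,data,mk,tau=.02):
    e=0
    for D,o,z in data:
        r=np.abs(render(D,o,p,mk(p))-z)[z>0];e+=np.minimum(r,tau).mean()*1e3
    return e
def fit(data,mk,p0,step):
    p=np.array(p0,float)
    for k in(1,.5):
        s=np.vstack([p]+[p+np.eye(len(p))[i]*step[i]*k for i in range(len(p))])
        p=minimize(cost,p,args=(data,mk),method="Nelder-Mead",options=dict(initial_simplex=s,maxiter=600,xatol=1e-5,fatol=1e-4)).x
    return p,cost(p,data,mk)
```

Run:
```python
from fit import *
np.set_printoptions(precision=4,suppress=True)
cs=[read_camera(n) for n in("scene","top")]
np.save("pics/cams.npy",np.array(cs,dtype=object))
r0=[.575,.118,.24,20,20,20]
for sel in([0],[1],[0,1]):
    d=[rays(cs[i],win(cs[i],[.58,.12,0],.12)) for i in sel]
    print("rack",sel,*fit(d,lambda p:rackboxes(p[3:]),r0,[.01,.01,.05,8,8,8]))
for sel in([0],[1],[0,1]):
    d=[rays(cs[i],win(cs[i],[.515,-.33,0],.14)) for i in sel]
    # walls: unknown thickness w, channel half width h
    mk=lambda p:standboxes()+[(x0,x1,s*31 if s<0 else p[3],p[3] and (s*p[3] if s<0 else 31),10,60) for x0,x1 in((-118,-60),(10,99)) for s in(-1,1)]
    print("stand",sel,*fit(d,mk,[.515,-.33,-.1,20],[.01,.01,.05,4]))
for i in(0,1):
    for t in["module_a_hole","module_b_hole","module_c_hole","rack_entry","rack_exit","rod_nose"]:
        print(i,t,[(round(x["conf"],2),np.round(x["centre"],1)) for x in spotter.search_frame(cs[i],t)[:3]])
    q=cs[i]["frame"].astype(int);hsv=cv2.cvtColor(cs[i]["frame"],cv2.COLOR_RGB2HSV)
    m=(abs(hsv[...,0].astype(int)-25)<6)&(hsv[...,1]>120)&(hsv[...,2]>120)
    n,l,s,ce=cv2.connectedComponentsWithStats(m.astype(np.uint8))
    print([(s[k,4],np.round(ce[k],1),np.median(cloud(l==k,cs[i])[0],0)) for k in range(1,n) if s[k,4]>15])
```

```text
rack [0] [ 0.5674  0.1199  0.235  12.3882 29.7364 20.626 ] 3.6544446456148005
rack [1] [ 0.5687  0.1227  0.2398 12.607  29.3964 20.6881] 3.0732323401508284
rack [0, 1] [ 0.5684  0.1226  0.2397 13.3193 29.2295 20.9321] 7.215650632639772
stand [0] [ 0.5166 -0.3238 -0.1266 -3.875 ] 2.7379999987033954
stand [1] [ 0.5165 -0.3279 -0.0656 17.5859] 3.912598533390364
stand [0, 1] [ 0.5166 -0.3282 -0.0727 16.0732] 6.847507670686094
0 module_a_hole [(0.87, array([276.9, 189.9]))]
0 module_b_hole [(0.53, array([269.1, 183.5]))]
0 module_c_hole [(0.68, array([267.4, 181.6])), (0.62, array([284.7, 176.9]))]
0 rack_entry [(0.7, array([277.7, 201.2]))]
0 rack_exit [(0.92, array([279.7, 199.1]))]
0 rod_nose [(0.75, array([135.1, 266.8])), (0.69, array([175.3, 223. ])), (0.61, array([ 70.2, 252.9]))]
[(np.int32(29), array([260.7, 187.2]), array([0.5345, 0.0686, 0.0672])), (np.int32(82), array([124.2, 256.9]), array([ 0.4258, -0.3181,  0.0509])), (np.int32(1062), array([305.9, 303.3]), array([ 0.8032, -0.2134,  0.029 ]))]
1 module_a_hole [(0.61, array([237.7, 178.9])), (0.58, array([222.2, 172.9]))]
1 module_b_hole [(0.73, array([224.9, 184.8]))]
1 module_c_hole [(0.79, array([212.2, 185.6]))]
1 rack_entry [(0.59, array([220.5, 171.2]))]
1 rack_exit [(0.97, array([221.7, 174.8]))]
1 rod_nose [(0.8, array([368.8, 280. ])), (0.67, array([302.9, 233.9])), (0.57, array([368.9, 205.2]))]
[(np.int32(411), array([322.5, 109.4]), array([ 0.7907, -0.1847,  0.0284])), (np.int32(33), array([239.6, 187.9]), array([0.5361, 0.0728, 0.0663])), (np.int32(68), array([365.7, 223.8]), array([ 0.4272, -0.3128,  0.0494]))]
```

Add to h.py:
```python
RX,RY,RA=.568,.1215,.238
def rk(x,y,z=0): # rack mm -> world m
    C,S=np.cos(RA),np.sin(RA);x,y=x/1e3,y/1e3
    return np.array([RX+C*x-S*y,RY+S*x+C*y,z/1e3])
def need(P,yaw=None):
    o=telemetry.get_obs();R=np.array(o["eef_rot"]);d=R.T@(np.asarray(P)-o["tcp_pos"])
    s="";
    if yaw is not None:
        C,S=np.cos(yaw),np.sin(yaw);T=np.array([[C,S,0],[S,-C,0],[0,0,-1]])
        s=np.round(cv2.Rodrigues(R.T@T)[0].ravel(),4)
    print("tool delta",np.round(d,4),s,"t",round(o["time_s"],2))
```

```bash
python3 -c "
from h import *
need(rk(-98,-41,100),RA);need(rk(-98,-41,30),RA)
R=np.array(telemetry.get_obs()['eef_rot']);print(rk(-98,-41),rk(-51,41))"
```

```text
tool delta [ 0.4751 -0.5227  0.1313] [0.     0.     0.0949] t 1.5
tool delta [ 0.4751 -0.5227  0.2013] [0.     0.     0.0949] t 1.5
[0.48242862 0.0585513  0.        ] [0.50877148 0.14932054 0.        ]
```

The manual's scale: shifts go in shares of 0.6 m and turns go in shares of pi rad. Converting my numbers, -0.523 m / 0.6 = -0.8717, 0.475 m / 0.6 = 0.7917, 0.095 rad / 3.1416 = 0.0302.

jog_arm(moves="0,0,0.0302,0.7917,-0.8717,0.2183,0 | 0,0,0.0302,0.7917,-0.8717,0.2183,0 | 0,0,0.0302,0.7917,-0.8717,0.2183,0 | 0,0,0.0302,0.7917,-0.8717,0.2183,0 | 0,0,0.0302,0.7917,-0.8717,0.2183,0 | 0,0,0.0302,0.7917,-0.8717,0.2183,0 | 0,0,0.0302,0.7917,-0.8717,0.2183,0 | 0,0,0.0302,0.7917,-0.8717,0.2183,0 | 0,0,0.0302,0.7917,-0.8717,0.2183,0 | 0,0,0.0302,0.7917,-0.8717,0.2183,0 | 0,0,0.0302,0.7917,-0.8717,0.2183,0 | 0,0,0.0302,0.7917,-0.8717,0.2183,0", clamp_n=40)

```text
time_s: 2.7
tcp_pos: [0.4375, -0.0464, 0.1217]
eef_rot: [[0.972, 0.236, 0.001], [0.236, -0.972, -0.0], [0.001, 0.001, -1.0]]
ft_force: [1.9, -0.5, 0.7]
gripper_width: 0.0
finger_force: 0.0
```

```bash
python3 -c "
from h import *
need(rk(-98,-41,30),RA)"
```

```text
tool delta [ 0.0683 -0.0915  0.0917] [ 0.0005 -0.001  -0.0001] t 2.7
```

In the tool's units: -0.09 m / 0.6 = -0.15, 0.066 m / 0.6 = 0.11.

jog_arm(moves="0,0,0,0.11,-0.15,0.0333,0 | 0,0,0,0.11,-0.15,0.0333,0 | 0,0,0,0.11,-0.15,0.0333,0 | 0,0,0,0.11,-0.15,0.0833,0 | 0,0,0,0.11,-0.15,0.15,0 | 0,0,0,0.11,-0.15,0.15,0 | 0,0,0,0.11,-0.15,0.15,0")

```text
time_s: 3.4
tcp_pos: [0.4788, 0.054, 0.0321]
eef_rot: [[0.972, 0.235, -0.002], [0.235, -0.972, -0.001], [-0.002, 0.0, -1.0]]
ft_force: [0.4, -0.1, -0.3]
gripper_width: 0.0003
finger_force: 0.0
```

```bash
python3 -c "
from h import *
need(rk(-98,-41,30),RA);need(rk(-52,-41,30))
c=read_camera('scene');cv2.imwrite('pics/s2.png',cv2.resize(c['frame'][110:250,180:360],None,fx=4,fy=4,interpolation=cv2.INTER_CUBIC)[...,::-1])"
```

```text
tool delta [ 0.0046 -0.0036  0.002 ] [ 0.0002  0.0017 -0.0008] t 3.4
tool delta [ 0.0506 -0.0036  0.002 ]  t 3.4
```

View pics/s2.png

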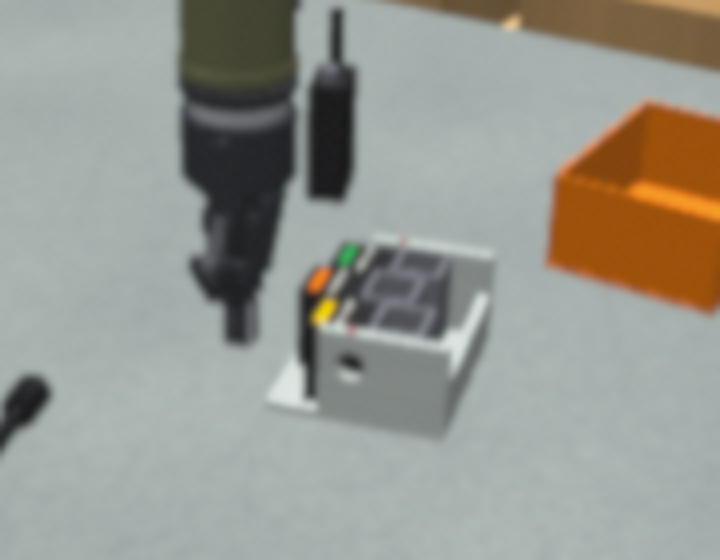

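The shut fingertips at crop (238,340) are in front of the yellow module, clear of the base plate and at the right height. Pushing module_a now.

In the tool's units: 0.048 m / 0.6 = 0.08, -0.004 m / 0.6 = -0.0067.

jog_arm(moves="0,0,0,0.0333,-0.0067,0,0 | 0,0,0,0.05,-0.0067,0,0 | 0,0,0,0.0633,-0.0067,0,0 | 0,0,0,0.0733,-0.0067,0,0 | 0,0,0,0.08,-0.0067,0,0 | 0,0,0,0.08,-0.0067,0,0")

```text
time_s: 4.05
tcp_pos: [0.525, 0.0696, 0.032]
eef_rot: [[0.972, 0.235, -0.0], [0.235, -0.972, -0.0], [-0.0, 0.0, -1.0]]
ft_force: [-1.3, -0.2, 2.1]
gripper_width: -0.0001
finger_force: 0.8
```

```bash
python3 -c "
from h import *
need(rk(-52,-41,30),RA)"
```

```text
tool delta [0.002  0.0006 0.002 ] [ 0.0003  0.0001 -0.0005] t 4.05
```

In the tool's units: 0.003 m / 0.6 = 0.005, 0.002 m / 0.6 = 0.0033.

jog_arm(moves="0,0,0,0.0033,0,0,0 | 0,0,0,0.005,0,0,0 | 0,0,0,0.005,0,0,0")

```text
time_s: 4.35
tcp_pos: [0.5277, 0.0704, 0.0318]
eef_rot: [[0.972, 0.236, -0.0], [0.236, -0.972, -0.0], [-0.0, 0.0, -1.0]]
ft_force: [-3.0, -1.1, 1.3]
gripper_width: 0.0002
finger_force: 1.3
```

jog_arm(moves="0,0,0,0.0017,0,0,0 | 0,0,0,0.0033,0,0,0 | 0,0,0,0.0033,0,0,0")

```text
time_s: 4.65
tcp_pos: [0.5278, 0.0704, 0.0318]
eef_rot: [[0.972, 0.235, -0.004], [0.235, -0.972, -0.001], [-0.004, -0.0, -1.0]]
ft_force: [-6.1, -1.9, 4.7]
gripper_width: 0.0001
finger_force: 3.1
```

In the tool's units: 0.005 m / 0.6 = 0.0083, 0.003 m / 0.6 = 0.005.

jog_arm(moves="0,0,0,0.005,0,0,0 | 0,0,0,0.0083,0,0,0 | 0,0,0,0.0083,0,0,0")

```text
time_s: 4.95
tcp_pos: [0.5276, 0.0703, 0.0314]
eef_rot: [[0.972, 0.235, -0.014], [0.235, -0.972, -0.003], [-0.014, -0.0, -1.0]]
ft_force: [-12.8, -3.4, 11.0]
gripper_width: 0.0001
finger_force: 7.0
```

jog_arm(moves="0,0,0,-0.0667,0,0,0 | 0,0,0,-0.0917,0,0,0 | 0,0,0,-0.0917,-0.0683,0,0 | 0,0,0,-0.0917,-0.0683,0,0 | 0,0,0,-0.0667,-0.0683,0,0 | 0,0,0,-0.05,-0.0683,0,0 | 0,0,0,-0.0333,-0.0683,0,0 | 0,0,0,-0.0217,-0.0683,0,0 | 0,0,0,-0.0133,-0.0683,0,0 | 0,0,0,-0.0083,-0.0683,0,0 | 0,0,0,-0.005,-0.0683,0,0 | 0,0,0,-0.005,-0.0683,0,0")

```text
time_s: 6.15
tcp_pos: [0.5182, 0.1101, 0.0316]
eef_rot: [[0.972, 0.235, -0.008], [0.235, -0.972, -0.002], [-0.008, 0.0, -1.0]]
ft_force: [-9.1, -1.3, 5.5]
gripper_width: -0.0
finger_force: 4.3
```

```bash
python3 -c "
from h import *
need(rk(-51.2,0,32),RA)"
```

```text
tool delta [-0.0001  0.0006 -0.0004] [ 0.      0.0083 -0.0006] t 6.15
```

Both a and b are against the stop at the same depth. Now c.

In the tool's units: 0.002 m / 0.6 = 0.0033.

jog_arm(moves="0,0,0,0.0033,0,0,0 | 0,0,0,0.0033,0,0,0")

```text
time_s: 6.35
tcp_pos: [0.5181, 0.11, 0.0316]
eef_rot: [[0.972, 0.235, -0.012], [0.235, -0.972, -0.003], [-0.012, 0.0, -1.0]]
ft_force: [-11.6, -2.3, 9.9]
gripper_width: 0.0002
finger_force: 5.9
```

jog_arm(moves="0,0,0,-0.0667,0,0,0 | 0,0,0,-0.0917,0,0,0 | 0,0,0,-0.0917,-0.0683,0,0 | 0,0,0,-0.0917,-0.0683,0,0 | 0,0,0,-0.0667,-0.0683,0,0 | 0,0,0,-0.05,-0.0683,0,0 | 0,0,0,-0.0333,-0.0683,0,0 | 0,0,0,-0.0217,-0.0683,0,0 | 0,0,0,-0.0133,-0.0683,0,0 | 0,0,0,-0.0067,-0.0683,0,0 | 0,0,0,-0.0017,-0.0683,0,0 | 0,0,0,0,-0.0683,0,0")

```text
time_s: 7.55
tcp_pos: [0.5083, 0.1498, 0.0315]
eef_rot: [[0.972, 0.235, -0.012], [0.235, -0.972, -0.003], [-0.013, 0.0, -1.0]]
ft_force: [-13.5, -2.3, 10.9]
gripper_width: -0.0002
finger_force: 6.6
```

```bash
python3 -c "
from h import *
need(rk(-51.2,41,32),RA)"
```

```text
tool delta [ 0.0001  0.0006 -0.0005] [ 0.0004  0.0128 -0.0003] t 7.55
```

jog_arm(moves="0,0,0,-0.05,0,0,0 | 0,0,0,-0.0833,0,-0.05,0 | 0,0,0,-0.0833,0,-0.1333,0.05 | 0,0,0,-0.0833,0,-0.1667,0.05")

```text
time_s: 7.95
tcp_pos: [0.4678, 0.1401, 0.1349]
eef_rot: [[0.972, 0.235, 0.006], [0.235, -0.972, 0.002], [0.006, -0.0, -1.0]]
ft_force: [1.7, 0.9, -0.3]
gripper_width: 0.0285
finger_force: 0.0
```

Run:
```python
from fit import *
np.set_printoptions(precision=4,suppress=True)
cs=[read_camera(n) for n in("scene","top")]
for sel in([0],[1]):
    d=[rays(cs[i],win(cs[i],[.60,.13,0],.09)) for i in sel]
    print("rack",sel,*fit(d,lambda p:rackboxes(p[3:]),[.568,.121,.24,3,3,3],[.005,.005,.03,4,4,4]))
a=[cv2.resize(c["frame"][p:p+75,q:q+100],None,fx=5,fy=5,interpolation=cv2.INTER_CUBIC)[...,::-1] for c,p,q in((cs[0],150,225),(cs[1],145,180))]
cv2.imwrite("pics/r3.png",cv2.resize(np.vstack(a),(400,600)))
```

```text
rack [0] [ 0.5671  0.1203  0.2362 -0.3666 -0.2647 -0.3184] 3.7117409244757598
rack [1] [ 0.5686  0.1225  0.248   0.1732 -0.038  -0.4012] 6.076770251876283
```

View pics/r3.png

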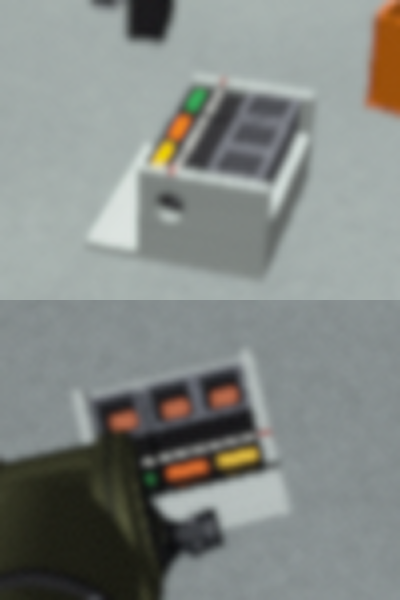

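The modules' white lines and both red marks are on one line, and the modules fit at about 0 mm offset, so they are home. The rack pose is confirmed by the three pushes. Next I'll measure the rod axis.

Run:
```python
from h import *
np.set_printoptions(precision=4,suppress=True)
cs=np.load("pics/cams.npy",allow_pickle=True)
S=np.array([.5166,-.328]);a=-.07;ex=np.array([np.cos(a),np.sin(a)]);ey=np.array([-ex[1],ex[0]])
for c in cs:
    P,uv=cloud(np.ones((384,512),bool),c);q=P[:,:2]-S;x=q@ex;y=q@ey
    hsv=cv2.cvtColor(c["frame"],cv2.COLOR_RGB2HSV)[uv[:,1],uv[:,0]].astype(int)
    near=(abs(x)<.15)&(abs(y)<.05)
    yk=near&(abs(hsv[:,0]-25)<8)&(hsv[:,1]>90)
    print("knob",yk.sum(),x[yk].min(),x[yk].max(),np.median(x[yk]),y[yk].min(),y[yk].max(),np.median(y[yk]),P[yk,2].max())
    blue=near&(abs(hsv[:,0]-110)<15)&(hsv[:,1]>120)
    for lo,hi in((-.058,-.03),(-.03,.008),(.015,.045),(.045,.085)):
        m=near&(x>lo)&(x<hi)&(hsv[:,1]<110)&(P[:,2]>.028)&(abs(y)<.03)
        b=blue&(x>lo)&(x<hi)
        print(lo,m.sum(),y[m].min(),y[m].max(),y[m].mean(),np.median(P[m,2]),P[m,2].max(),"blue y",y[b].min(),y[b].max())
# two-view triangulation of shaft line: fit image lines then intersect planes
pl=[]
for c in cs:
    P,uv=cloud(np.ones((384,512),bool),c);q=P[:,:2]-S;x=q@ex;y=q@ey
    hsv=cv2.cvtColor(c["frame"],cv2.COLOR_RGB2HSV)[uv[:,1],uv[:,0]].astype(int)
    m=(x>-.055)&(x<.08)&(abs(y)<.03)&(hsv[:,1]<110)&(P[:,2]>.025)
    # blue surroundings only; plane through camera centre, undistorted rays
    r=np.array([c["R"].T@pix2ray(t,c) for t in uv[m]])
    n=np.linalg.svd(r/np.linalg.norm(r,axis=1,keepdims=True))[2][2];o=-c["R"].T@c["t"];pl.append((n,n@o))
d=np.cross(pl[0][0],pl[1][0]);d/=np.linalg.norm(d);d*=np.sign(d[0])
for X in(.44,.5,.56):
    A=np.array([pl[0][0],pl[1][0],[1,0,0]]);print("axis",np.linalg.solve(A,[pl[0][1],pl[1][1],X]),d)
```

```text
knob 94 -0.11346234866715933 -0.07359830733041955 -0.09112737189439117 -0.011128062109312144 0.02207855397421278 0.0031165872661395744 0.06070037657034895
-0.058 79 -0.010466807321043029 0.01693063640045393 -0.0026941274199525017 0.04513966035082637 0.056985818377182765 blue y -0.03373020387458832 0.008034069921236571
-0.03 79 -0.023033483785636914 0.0024784092503191872 -0.006275785019043418 0.04553151454179645 0.05857662762575434 blue y -0.03812962274475846 0.025762381578410036
0.015 74 -0.020630030876785835 0.009734338031952255 -0.0047776063049682 0.04637080351416502 0.06191721457485963 blue y -0.04084175980673196 0.008435488312313805
0.045 90 -0.02564893369261717 0.008253831991037566 -0.007630022312688292 0.0463111689805735 0.06153480159683967 blue y -0.045558025907526556 0.005900453171711195
knob 78 -0.10286376077371351 -0.0741989126391612 -0.08940153100296441 -0.005177461167380554 0.02253384003362569 0.008171263387836277 0.06084367207403849
-0.058 42 -0.007465658404063653 0.008089478937798596 0.0010311437011304157 0.04394230897448977 0.04946212921544206 blue y -0.028441304045880092 0.031765879762288125
-0.03 56 -0.01203224628287369 0.005566438430681919 -0.0019516629496502175 0.04530276775170675 0.051096847143280104 blue y -0.0317232838184816 0.030440100885548983
0.015 52 -0.016426358937672123 0.006660540828206206 -0.004504398235136048 0.0467640704776596 0.06522235593370261 blue y -0.02305988577890283 0.025466875021541498
0.045 62 -0.019968689346941702 0.002383880604243018 -0.009344186860546645 0.045666820705068126 0.06191737063518561 blue y -0.02658222788800899 0.022689489416150583
axis [ 0.44   -0.3205  0.0346] [ 0.9842 -0.1388  0.1097]
axis [ 0.5    -0.3289  0.0413] [ 0.9842 -0.1388  0.1097]
axis [ 0.56   -0.3374  0.048 ] [ 0.9842 -0.1388  0.1097]
```

Run:
```python
from fit import *
np.set_printoptions(precision=4,suppress=True)
cs=np.load("pics/cams.npy",allow_pickle=True)
mk=lambda p:standboxes()+[b for x0,x1 in((-118,-60),(10,99)) for b in((x0,x1,-31,-p[3],10,60),(x0,x1,p[3],31,10,60))]
mk2=lambda p:standboxes()+[b for x0,x1 in((-118,-60),(10,99)) for b in((x0,x1,-p[3]-abs(p[4]),-p[3],10,60),(x0,x1,p[3],p[3]+abs(p[4]),10,60))]
for sel in([0],[1],[0,1]):
    d=[rays(cs[i],win(cs[i],[.515,-.33,0],.14)) for i in sel]
    for a in(-.16,-.12):
        print("stand",sel,*fit(d,mk2,[.515,-.33,a,15,6],[.006,.006,.03,3,4]))
```

```text
stand [0] [ 0.516  -0.334  -0.1583  9.8387  8.5208] 2.0174410600302526
stand [0] [ 0.5158 -0.3337 -0.1608 10.0956  8.2702] 2.01427142672594
stand [1] [ 0.5157 -0.3317 -0.1651  9.3548  7.9524] 2.8227115688166884
stand [1] [ 0.5157 -0.3318 -0.166   9.328   8.209 ] 2.822725249161566
stand [0, 1] [ 0.5157 -0.3328 -0.1636  9.5449  8.948 ] 4.9734810650763
stand [0, 1] [ 0.5158 -0.3328 -0.1653  9.4294  9.2272] 4.975036818794852
```

Add to h.py:
```python
SX,SY,SA=.5158,-.3328,-.164
def st(x,y,z):
    C,S=np.cos(SA),np.sin(SA);return np.array([SX+(C*x-S*y)/1e3,SY+(S*x+C*y)/1e3,z/1e3])
```

```bash
python3 -c "
from h import *
need(st(-37,0,110),SA);need(st(-37,0,21),SA);print(telemetry.get_obs()['joint_positions'])"
```

```text
tool delta [-0.1002  0.4567  0.0237] [-0.0023 -0.0084  0.4014] t 8.05
tool delta [-0.1009  0.4568  0.1127] [-0.0023 -0.0084  0.4014] t 8.05
[-0.44727929  0.67977532  0.09865371  2.075354   -0.16408426  0.38485932
 -1.55207787]
```

In the tool's units: 0.457 m / 0.6 = 0.7617, 0.05 m / 0.6 = 0.0833, 0.4 rad / 3.1416 = 0.1273.

jog_arm(moves="0,0,0.0318,-0.0333,0.0833,0,0.06 | 0,0,0.0637,-0.0667,0.1667,0,0.06 | 0,0,0.0955,-0.1,0.25,0,0.06 | 0,0,0.1273,-0.1667,0.7617,0.04,0.06 | 0,0,0.1273,-0.1667,0.7617,0.04,0.06 | 0,0,0.1273,-0.1667,0.7617,0.04,0.06 | 0,0,0.1273,-0.1667,0.7617,0.04,0.06 | 0,0,0.1273,-0.1667,0.7617,0.04,0.06 | 0,0,0.1273,-0.1667,0.7617,0.04,0.06 | 0,0,0.1273,-0.1667,0.7617,0.04,0.06 | 0,0,0.1273,-0.1667,0.7617,0.04,0.06 | 0,0,0.1273,-0.1667,0.7617,0.04,0.06")

```text
time_s: 9.25
tcp_pos: [0.4762, -0.3277, 0.1068]
eef_rot: [[0.987, -0.162, -0.0], [-0.162, -0.987, 0.001], [-0.001, -0.001, -1.0]]
ft_force: [0.1, 0.7, -0.2]
gripper_width: 0.0597
finger_force: 0.0
```

jog_arm(moves="0,0,0,0,0,0,0.06 | 0,0,0,0,0,0,0.06")

```text
time_s: 9.45
tcp_pos: [0.4768, -0.326, 0.1077]
eef_rot: [[0.987, -0.159, -0.0], [-0.159, -0.987, 0.001], [-0.0, -0.001, -1.0]]
ft_force: [-0.7, -0.2, 0.1]
gripper_width: 0.0597
finger_force: 0.0
```

```bash
python3 -c "
from h import *
need(st(-37,0,110),SA);need(st(-37,0,21),SA)"
```

```text
tool delta [ 0.0026  0.0004 -0.0023] [-0.0012  0.0004  0.0043] t 9.45
tool delta [0.0027 0.0005 0.0867] [-0.0012  0.0004  0.0043] t 9.45
```

In the tool's units: 0.087 m / 0.6 = 0.145, 0.07 m / 0.6 = 0.1167, 0.004 rad / 3.1416 = 0.0013.

jog_arm(moves="0,0,0.0013,0.005,0,0.075,0.06 | 0,0,0.0013,0.005,0,0.1167,0.06 | 0,0,0.0013,0.005,0,0.145,0.06 | 0,0,0.0013,0.005,0,0.145,0.06 | 0,0,0.0013,0.005,0,0.145,0.0 | 0,0,0.0013,0.005,0,0.145,0.0 | 0,0,0.0013,0.005,0,0.145,0.0 | 0,0,0.0013,0.005,0,0.145,0.0 | 0,0,0.0013,0.005,0,0.145,0.0", clamp_n=60)

```text
time_s: 10.35
tcp_pos: [0.4801, -0.3285, 0.0221]
eef_rot: [[0.986, -0.165, 0.002], [-0.165, -0.986, -0.001], [0.002, 0.0, -1.0]]
ft_force: [0.2, 0.7, 6.8]
gripper_width: 0.0119
finger_force: 58.5
```

jog_arm(moves="0,0,0,0,0,-0.0333,0 | 0,0,0,0,0,-0.0833,0 | 0,0,0,0,0,-0.15,0 | 0,0,0,0,0,-0.1667,0 | 0,0,0,0,0,-0.1667,0")

```text
time_s: 10.85
tcp_pos: [0.4803, -0.3291, 0.1227]
eef_rot: [[0.986, -0.166, 0.003], [-0.166, -0.986, -0.002], [0.004, 0.002, -1.0]]
ft_force: [-0.4, 0.2, -1.6]
gripper_width: 0.012
finger_force: 58.5
```

```bash
python3 -c "
from h import *
c=read_camera('scene');cv2.imwrite('pics/g4.png',cv2.resize(c['frame'][180:320,70:250],None,fx=4,fy=4,interpolation=cv2.INTER_CUBIC)[...,::-1])
need(rk(-18,-200,150),RA+np.pi/2);print(rk(-18,-200))"
```

```text
tool delta [ 0.0752 -0.2673 -0.0289] [ 9.000e-04 -2.000e-04 -1.975e+00] t 10.9
[ 0.59765929 -0.07710596  0.        ]
```

View pics/g4.png

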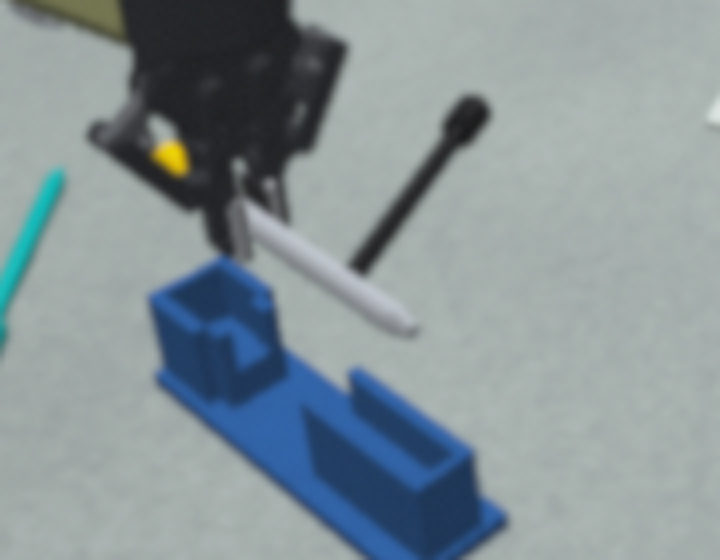

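The steel rod is held at its waist, roughly level, and clear of the stand. Next I'll carry it to the rack and turn it.

In the tool's units: -0.235 m / 0.6 = -0.3917, -0.15 m / 0.6 = -0.25, -1.2 rad / 3.1416 = -0.382.

jog_arm(moves="0,0,-0.0477,0.0167,-0.05,-0.0333,0 | 0,0,-0.0955,0.0333,-0.1167,-0.05,0 | 0,0,-0.1432,0.05,-0.1833,-0.05,0 | 0,0,-0.191,0.0667,-0.25,-0.05,0 | 0,0,-0.2387,0.0833,-0.3,-0.05,0 | 0,0,-0.2865,0.1,-0.3333,-0.05,0 | 0,0,-0.3342,0.1167,-0.3667,-0.05,0 | 0,0,-0.382,0.1333,-0.3833,-0.05,0 | 0,0,-0.4138,0.1333,-0.3917,-0.05,0 | 0,0,-0.4138,0.1333,-0.3917,-0.05,0")

```text
time_s: 11.9
tcp_pos: [0.5961, -0.1082, 0.1487]
eef_rot: [[0.421, 0.907, -0.004], [0.907, -0.421, 0.002], [0.0, -0.004, -1.0]]
ft_force: [-0.3, 0.5, -0.9]
gripper_width: 0.0118
finger_force: 58.6
```

```bash
python3 -c "
from h import *
need(rk(-18,-232,150),RA+np.pi/2)"
```

```text
tool delta [ 0.0039  0.0083 -0.0013] [-0.0039 -0.0019 -0.6728] t 11.9
```

In the tool's units: 0.122 m / 0.6 = 0.2033, 0.12 m / 0.6 = 0.2, -0.67 rad / 3.1416 = -0.2133.

jog_arm(moves="0,0,-0.0477,0,0.0067,0,0 | 0,0,-0.0955,0.0067,0.0133,0.0333,0 | 0,0,-0.1432,0.0067,0.0133,0.1,0 | 0,0,-0.191,0.0067,0.0133,0.1667,0 | 0,0,-0.2133,0.0067,0.0133,0.2,0 | 0,0,-0.2133,0.0067,0.0133,0.2033,0 | 0,0,-0.2133,0.0067,0.0133,0.2033,0 | 0,0,-0.2133,0.0067,0.0133,0.2033,0")

```text
time_s: 12.7
tcp_pos: [0.6069, -0.1097, 0.03]
eef_rot: [[-0.229, 0.973, 0.002], [0.973, 0.229, -0.0], [-0.001, 0.002, -1.0]]
ft_force: [-0.0, 0.1, -2.0]
gripper_width: 0.0121
finger_force: 58.6
```

Run:
```python
from fit import *
np.set_printoptions(precision=4,suppress=True)
need(rk(-18,-232,26.5),RA+np.pi/2)
o=telemetry.get_obs();T=np.array(o["tcp_pos"])
cs=[read_camera(n) for n in("scene","top")]
np.save("pics/cams2.npy",np.array(cs,dtype=object))
C,S=np.cos(RA),np.sin(RA)
pl=[]
for c in cs:
    P,uv=cloud(np.ones((384,512),bool),c);q=P-[RX,RY,0];x=q[:,0]*C+q[:,1]*S;y=-q[:,0]*S+q[:,1]*C
    m=(abs(x+.018)<.02)&(y>-.20)&(y<-.115)&(P[:,2]>.025)&(P[:,2]<.07)
    print("n",m.sum(),"linefit x(y)",np.polyfit(y[m]+.16,x[m],1),"ymax",y[(abs(x+.018)<.015)&(y<-.08)&(P[:,2]>.025)].max(),np.median(P[m,2]),P[m,2].max())
    r=np.array([c["R"].T@pix2ray(t,c) for t in uv[m]]);n=np.linalg.svd(r/np.linalg.norm(r,axis=1,keepdims=True))[2][2];oo=-c["R"].T@c["t"];pl.append((n,n@oo))
    k=np.array([-S,C,0]);
for yy in(-.19,-.115):
    A=np.array([pl[0][0],pl[1][0],[-S,C,0]]);X=np.linalg.solve(A,[pl[0][1],pl[1][1],yy-RX*S+RY*C]);q=X-[RX,RY,0]
    print("axis at",yy,"rack x",q[0]*C+q[1]*S,"z",X[2])
d=[(D,oo,z) for D,oo,z in [rays(c,win(c,[.60,.13,0],.09)) for c in cs]]
for k in d: print(fit([k],lambda p:rackboxes(p[3:]),[.568,.121,.24,0,0,0],[.005,.005,.03,4,4,4]))
a=[cv2.resize(c["frame"][p:p+75,q:q+100],None,fx=6,fy=6,interpolation=cv2.INTER_CUBIC)[...,::-1] for c,p,q in((cs[0],165,205),(cs[1],145,215))]
cv2.imwrite("pics/i5.png",cv2.resize(np.vstack(a),(400,600)))
```

```text
tool delta [ 0.0019 -0.0013  0.0035] [ 0.0017  0.0007 -0.0072] t 12.7
n 28 linefit x(y) [ 0.0212 -0.0124] ymax -0.12852680580535894 0.05155671803315 0.05638517085513325
n 125 linefit x(y) [-0.0061 -0.0161] ymax -0.10706860666747672 0.05225529743460235 0.05861352799463634
axis at -0.19 rack x -0.014889780043821573 z 0.04496550999726607
axis at -0.115 rack x -0.015395120161038413 z 0.04396859824994381
(array([ 0.5672,  0.1203,  0.2361, -0.4064, -0.2609, -0.2432]), np.float64(7.575794930267537))
(array([ 0.5687,  0.1227,  0.2397, -0.1052,  0.0114, -0.0903]), np.float64(3.879190078079434))
```

View pics/i5.png

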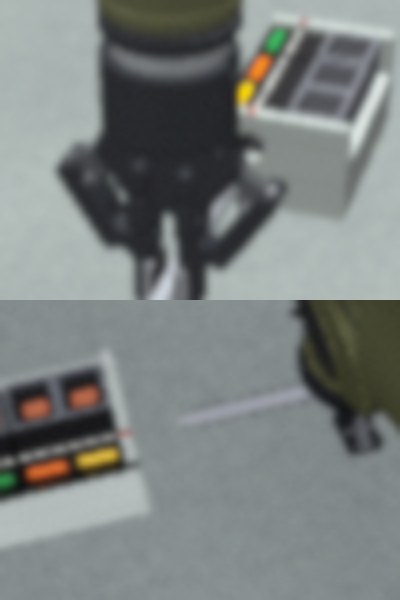

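The top view shows the rod pointing at the entry hole, with its nose at crop (180,421) and the red mark at (122,432). The scene view is blocked by the wrist. Before entering I'll check for droop along the rod.

Run:
```python
from h import *
np.set_printoptions(precision=4,suppress=True)
c=np.load("pics/cams2.npy",allow_pickle=True)[1]
C,S=np.cos(.2397),np.sin(.2397)
P,uv=cloud(np.ones((384,512),bool),c);q=P-[.5687,.1227,0];x=q[:,0]*C+q[:,1]*S;y=-q[:,0]*S+q[:,1]*C
for lo in np.arange(-.2,-.1,.02):
    m=(abs(x+.018)<.015)&(y>lo)&(y<lo+.02)&(P[:,2]>.03)&(P[:,2]<.07)
    if m.sum(): print(round(lo,2),m.sum(),x[m].mean(),np.median(P[m,2]))
```

```text
-0.2 29 -0.017317706479067656 0.053260324604343344
-0.18 31 -0.017328388063602655 0.05201443111458398
-0.16 28 -0.01740695048005807 0.05214512930570611
-0.14 30 -0.017204116600573274 0.05218563261673048
-0.12 14 -0.017243625029681433 0.049345162376673135
```

The manual's scale: shifts go in shares of 0.6 m and turns go in shares of pi rad. Converting my numbers, 0.065 m / 0.6 = 0.1083, 0.057 m / 0.6 = 0.095.

jog_arm(moves="0,0,0,0.0167,-0.0017,0.0033,0 | 0,0,0,0.0417,-0.0017,0.0033,0 | 0,0,0,0.055,-0.0017,0.0033,0 | 0,0,0,0.0683,-0.0017,0.0033,0 | 0,0,0,0.0817,-0.0017,0.0033,0 | 0,0,0,0.095,-0.0017,0.0033,0 | 0,0,0,0.1083,-0.0017,0.0033,0")

```text
time_s: 13.5
tcp_pos: [0.5899, -0.046, 0.0269]
eef_rot: [[-0.231, 0.973, 0.0], [0.973, 0.231, -0.0], [-0.0, 0.0, -1.0]]
ft_force: [0.4, 0.6, -0.6]
gripper_width: 0.012
finger_force: 58.6
```

```bash
python3 -c "
from h import *
need(rk(-18,-122-38-10,26.5),RA+np.pi/2);print(telemetry.get_obs()['moment'])"
```

```text
tool delta [-0.002   0.0002  0.0004] [ 0.      0.0002 -0.0051] t 13.5
[-0.0373127  -0.04683158 -0.05363829]
```

In the tool's units: 0.04 m / 0.6 = 0.0667, 0.032 m / 0.6 = 0.0533.

jog_arm(moves="0,0,0,0.0133,0,0,0 | 0,0,0,0.0267,0,0,0 | 0,0,0,0.04,0,0,0 | 0,0,0,0.0533,0,0,0 | 0,0,0,0.0667,0,0,0")

```text
time_s: 14.0
tcp_pos: [0.5807, -0.007, 0.0269]
eef_rot: [[-0.231, 0.973, 0.0], [0.973, 0.231, -0.0], [-0.0, 0.0, -1.0]]
ft_force: [-0.5, -0.3, -0.9]
gripper_width: 0.0121
finger_force: 58.6
```

jog_arm(moves="0,0,0,0.0133,0,0,0 | 0,0,0,0.0267,0,0,0 | 0,0,0,0.04,0,0,0 | 0,0,0,0.0533,0,0,0 | 0,0,0,0.0633,0,0,0 | 0,0,0,0.0633,0,0,0")

```text
time_s: 14.6
tcp_pos: [0.5718, 0.0309, 0.027]
eef_rot: [[-0.233, 0.973, 0.0], [0.973, 0.233, 0.001], [0.001, 0.0, -1.0]]
ft_force: [-0.4, -0.5, -0.1]
gripper_width: 0.0121
finger_force: 58.6
```

```bash
python3 -c "
from h import *
need(rk(-18,-86,26.5),RA+np.pi/2)
c=read_camera('scene');cv2.imwrite('pics/i6.png',cv2.resize(c['frame'][130:250,200:360],None,fx=4,fy=4,interpolation=cv2.INTER_CUBIC)[...,::-1])"
```

```text
tool delta [ 0.0029 -0.0004  0.0005] [ 0.0002 -0.0009 -0.0031] t 14.6
```

View pics/i6.png

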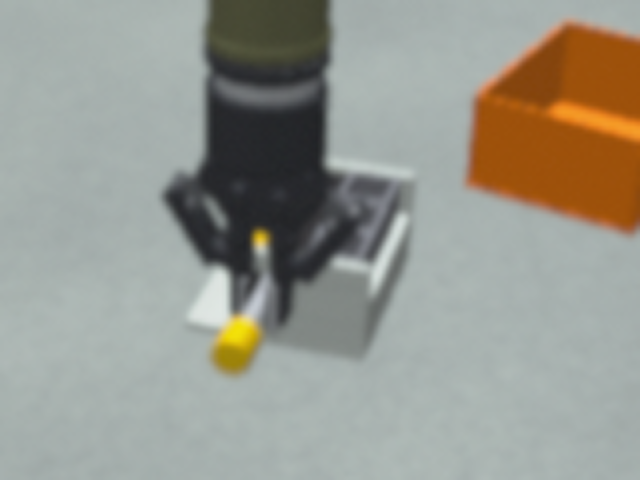

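The rod is in the holes, with the knob at crop (235,345) and the fingers just short of the end plate. I'll rest it, let go, and retake it by the knob.

In the tool's units: -0.055 m / 0.6 = -0.0917, -0.05 m / 0.6 = -0.0833.

jog_arm(moves="0,0,0,0,0,0.0033,0 | 0,0,0,0,0,0.0033,0.03 | 0,0,0,0,0,0.0033,0.06 | 0,0,0,0,0,0.0033,0.06 | 0,0,0,0,0,-0.0333,0.06 | 0,0,0,0,0,-0.0833,0.06 | 0,0,0,-0.0333,0,-0.0917,0.06 | 0,0,0,-0.0917,0,-0.0917,0.06 | 0,0,0,-0.0917,0,-0.0917,0.06 | 0,0,0,-0.0917,0,-0.0917,0.06")

```text
time_s: 15.65
tcp_pos: [0.5848, -0.0257, 0.0819]
eef_rot: [[-0.228, 0.974, 0.0], [0.974, 0.228, -0.001], [-0.001, -0.0, -1.0]]
ft_force: [-0.6, 0.2, -0.0]
gripper_width: 0.0602
finger_force: 0.0
```

Run:
```python
from h import *
np.set_printoptions(precision=4,suppress=True)
need(rk(-18,-127-17,24),RA+np.pi/2)
C,S=np.cos(RA),np.sin(RA)
for n in("scene","top"):
    c=read_camera(n);P,uv=cloud(np.ones((384,512),bool),c);q=P-[RX,RY,0];x=q[:,0]*C+q[:,1]*S;y=-q[:,0]*S+q[:,1]*C
    h=cv2.cvtColor(c["frame"],cv2.COLOR_RGB2HSV)[uv[:,1],uv[:,0]].astype(int)
    m=(abs(h[:,0]-25)<8)&(h[:,1]>110)&(abs(x+.018)<.04)&(y<-.075)&(y>-.2)
    print(n,m.sum(),x[m].mean(),np.percentile(y[m],[3,97]),np.percentile(P[m,2],[5,50,97])) if m.sum() else 0
    if n=="scene": cv2.imwrite('pics/k7.png',cv2.resize(c['frame'][150:250,210:340],None,fx=5,fy=5,interpolation=cv2.INTER_CUBIC)[...,::-1])
```

```text
tool delta [0.003  0.0004 0.0579] [-0.      0.0006 -0.0078] t 15.65
scene 122 -0.014929177081856764 [-0.1643 -0.1379] [0.0353 0.0512 0.1494]
```

View pics/k7.png

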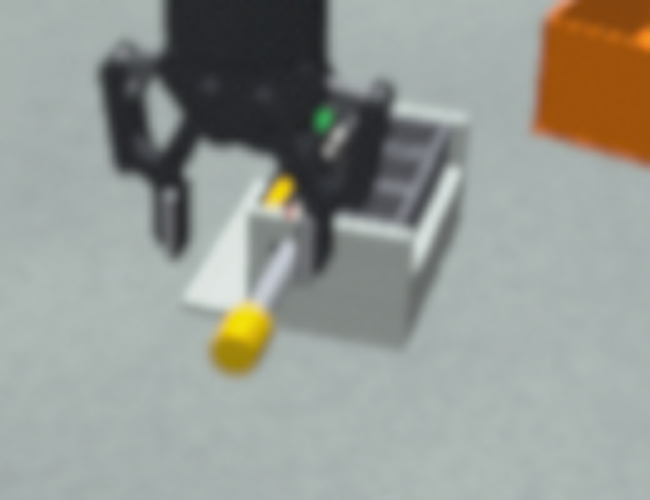

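In the tool's units: 0.058 m / 0.6 = 0.0967, 0.05 m / 0.6 = 0.0833, -0.004 rad / 3.1416 = -0.0013.

jog_arm(moves="0,0,-0.0013,0,0,0.05,0.06 | 0,0,-0.0013,0,0,0.0833,0.06 | 0,0,-0.0013,0,0,0.0967,0.06 | 0,0,-0.0013,0,0,0.0967,0.06 | 0,0,-0.0013,0,0,0.0967,0 | 0,0,-0.0013,0,0,0.0967,0 | 0,0,-0.0013,0,0,0.0967,0 | 0,0,-0.0013,0,0,0.0967,0", clamp_n=50)

```text
time_s: 16.55
tcp_pos: [0.5854, -0.0241, 0.0247]
eef_rot: [[-0.235, 0.972, 0.002], [0.972, 0.235, 0.0], [-0.0, 0.002, -1.0]]
ft_force: [0.1, 0.3, 1.2]
gripper_width: 0.0245
finger_force: 48.9
```

```bash
python3 -c "
from h import *
need(rk(-18,-144,24),RA+np.pi/2)"
```

```text
tool delta [ 0.0016 -0.0006  0.0007] [ 0.0017  0.0001 -0.0012] t 16.55
```

jog_arm(moves="0,0,0,0.0067,-0.0005,-0.0017,0 | 0,0,0,0.02,-0.0005,-0.0017,0 | 0,0,0,0.0333,-0.0005,-0.0017,0 | 0,0,0,0.045,-0.0005,-0.0017,0")

```text
time_s: 16.95
tcp_pos: [0.578, 0.003, 0.025]
eef_rot: [[-0.236, 0.972, 0.0], [0.972, 0.236, -0.0], [-0.0, 0.0, -1.0]]
ft_force: [1.7, -2.0, 2.1]
gripper_width: 0.0245
finger_force: 49.1
```

jog_arm(moves="0,0,0,0.0133,0,0,0 | 0,0,0,0.025,0,0,0 | 0,0,0,0.0367,0,0,0 | 0,0,0,0.0417,0,0,0")

```text
time_s: 17.35
tcp_pos: [0.5723, 0.0269, 0.0251]
eef_rot: [[-0.236, 0.972, 0.0], [0.972, 0.236, -0.0], [-0.0, 0.0, -1.0]]
ft_force: [0.4, -3.2, 4.7]
gripper_width: 0.0244
finger_force: 49.3
```

```bash
python3 -c "
from h import *
need(rk(-18,-87,25),RA+np.pi/2)"
```

```text
tool delta [0.0059 0.0002 0.0001] [ 0.0003  0.0004 -0.0002] t 17.35
```

In the tool's units: 0.006 m / 0.6 = 0.01, 0.004 m / 0.6 = 0.0067.

jog_arm(moves="0,0,0,0.0033,0,-0.0017,0 | 0,0,0,0.0067,0,-0.0017,0 | 0,0,0,0.01,0,-0.0017,0")

```text
time_s: 17.65
tcp_pos: [0.5704, 0.0327, 0.0256]
eef_rot: [[-0.235, 0.972, -0.001], [0.972, 0.235, 0.001], [0.001, -0.001, -1.0]]
ft_force: [0.4, 0.1, -0.8]
gripper_width: 0.0247
finger_force: 49.0
```

jog_arm(moves="0,0,0,0.0033,0,0,0 | 0,0,0,0.0067,0,0,0 | 0,0,0,0.0067,0,0,0")

```text
time_s: 17.95
tcp_pos: [0.57, 0.0345, 0.0257]
eef_rot: [[-0.234, 0.972, -0.0], [0.972, 0.234, -0.002], [-0.002, -0.001, -1.0]]
ft_force: [0.6, -3.5, -1.9]
gripper_width: 0.0244
finger_force: 49.1
```

```bash
python3 -c "
from h import *
need(rk(-18,-87,25),RA+np.pi/2)"
```

```text
tool delta [-0.002   0.0006  0.0007] [-0.0006  0.002  -0.0022] t 17.95
```

In the tool's units: 0.003 m / 0.6 = 0.005, 0.002 m / 0.6 = 0.0033.

jog_arm(moves="0,0,0,0.0033,0,0,0 | 0,0,0,0.005,0,0,0 | 0,0,0,0.005,0,0,0")

```text
time_s: 18.25
tcp_pos: [0.57, 0.0345, 0.0257]
eef_rot: [[-0.231, 0.973, 0.0], [0.973, 0.231, -0.006], [-0.005, -0.001, -1.0]]
ft_force: [3.2, -9.1, -2.6]
gripper_width: 0.0243
finger_force: 49.1
```

jog_arm(moves="0,0,0,0.0033,0,0,0 | 0,0,0,0.005,0,0,0 | 0,0,0,0.005,0,0,0")

```text
time_s: 18.55
tcp_pos: [0.5699, 0.0345, 0.0257]
eef_rot: [[-0.229, 0.973, 0.001], [0.973, 0.229, -0.009], [-0.009, -0.001, -1.0]]
ft_force: [5.6, -12.6, -3.5]
gripper_width: 0.0243
finger_force: 49.2
```

Run:
```python
from h import *
need(rk(-18,-87,25),RA+np.pi/2)
a=[]
for n,p,q in(("scene",150,220),("top",140,180)):
    c=read_camera(n);a.append(cv2.resize(c["frame"][p:p+75,q:q+100],None,fx=5,fy=5,interpolation=cv2.INTER_CUBIC)[...,::-1])
cv2.imwrite("pics/k8.png",cv2.resize(np.vstack(a),(400,600)))
```

```text
tool delta [-0.002   0.0007  0.0007] [-0.0012  0.0091 -0.0065] t 18.55
```

View pics/k8.png

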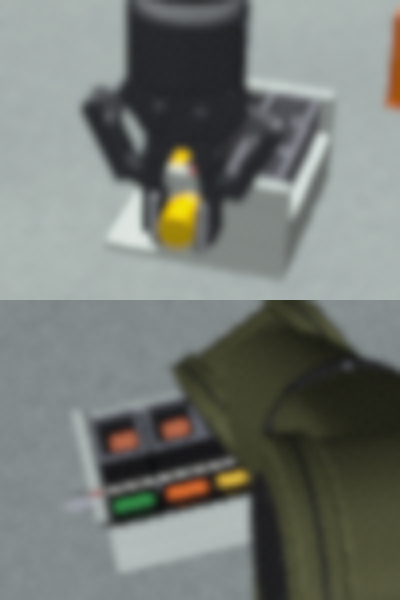

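The nose sticks out past the far plate, at about (68,505) in the lower half. The knob met a hard stop at the expected place. I'll relieve the push, let go, and check.

In the tool's units: -0.2 m / 0.6 = -0.3333, -0.007 m / 0.6 = -0.0117.

jog_arm(moves="0,0,0,-0.01,0,0,0 | 0,0,0,-0.0117,0,0,0 | 0,0,0,-0.0117,0,0,0.03 | 0,0,0,-0.0117,0,0,0.06 | 0,0,0,-0.0117,0,0,0.06 | 0,0,0,-0.0117,0,-0.05,0.06 | 0,0,0,-0.0333,0,-0.1333,0.06 | 0,0,0,-0.1167,0,-0.2167,0.06 | 0,0,0,-0.2,0,-0.25,0.06 | 0,0,0,-0.2833,0,-0.25,0.06 | 0,0,0,-0.3333,0,-0.25,0.06 | 0,0,0,-0.3333,0,-0.25,0.06")

```text
time_s: 19.85
tcp_pos: [0.616, -0.1627, 0.1762]
eef_rot: [[-0.223, 0.975, 0.002], [0.975, 0.223, -0.007], [-0.007, 0.001, -1.0]]
ft_force: [0.1, -0.3, -0.3]
gripper_width: 0.06
finger_force: 0.0
```

Run:
```python
from fit import *
np.set_printoptions(precision=4,suppress=True)
a=[];C,S=np.cos(RA),np.sin(RA)
for n,p,q,(X,Y) in(("scene",150,220,(.5672,.1203)),("top",140,180,(.5687,.1227))):
    c=read_camera(n);a.append(cv2.resize(c["frame"][p:p+75,q:q+100],None,fx=5,fy=5,interpolation=cv2.INTER_CUBIC)[...,::-1])
    P,uv=cloud(np.ones((384,512),bool),c);w=P-[X,Y,0];x=w[:,0]*C+w[:,1]*S;y=-w[:,0]*S+w[:,1]*C
    h=cv2.cvtColor(c["frame"],cv2.COLOR_RGB2HSV)[uv[:,1],uv[:,0]].astype(int)
    m=(abs(h[:,0]-25)<8)&(h[:,1]>110)&(abs(x+.018)<.03)&(y<-.06)&(y>-.2)&(P[:,2]<.065)
    k=(abs(x+.018)<.012)&(y>.07)&(P[:,2]>.03)&(P[:,2]<.06)
    print(n,m.sum(),np.percentile(y[m],[3,97]),"nose",k.sum(),y[k].max() if k.any() else 0)
    print(fit([rays(c,win(c,[.60,.14,0],.07))],lambda p:rackboxes(p[3:]),[X,Y,RA,0,0,0],[.003,.003,.02,4,4,4]))
    for t in("radio","detector","bin"):
        for d in spotter.trace(c,t)[:1]: print(t,np.round(d["centre"]),np.median(cloud(d["region"],c)[0],0))
cv2.imwrite("pics/f9.png",cv2.resize(np.vstack(a),(400,600)))
```

```text
scene 118 [-0.1025 -0.0738] nose 0 0
(array([ 0.5672,  0.1203,  0.2358, -0.3646, -0.2774, -0.2454]), np.float64(4.783159701844663))
radio [261. 136.] [0.3837 0.3284 0.0833]
detector [305. 304.] [ 0.8053 -0.2098  0.0293]
bin [349. 162.] [0.6606 0.3716 0.0441]
top 70 [-0.0997 -0.073 ] nose 29 0.093959462275035
(array([ 0.5687,  0.1224,  0.2439,  0.0023,  0.0331, -0.338 ]), np.float64(4.978619730699579))
radio [147. 242.] [0.3762 0.3415 0.1026]
detector [324. 103.] [ 0.8111 -0.1941  0.029 ]
bin [131. 148.] [0.6669 0.4225 0.0061]
```

View pics/f9.png

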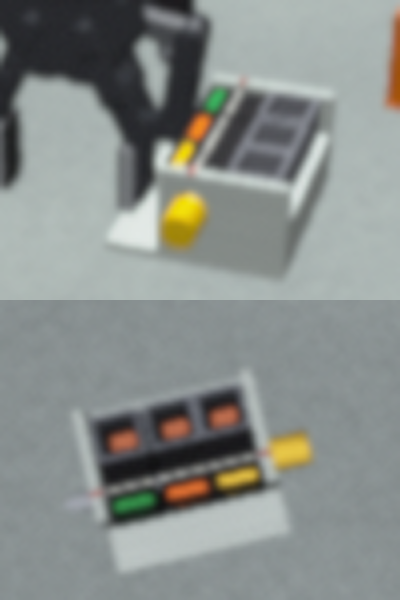

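The rod is through, the knob is at the plate and the nose is out about 24 mm. The bystanders have not moved. As a check I'll nudge the knob's end with shut fingers to confirm it is seated.

```bash
python3 -c "
from h import *
need(rk(-18,-130,28),RA+np.pi/2);need(rk(-18,-111,28))"
```

```text
tool delta [0.1453 0.0004 0.148 ] [-0.0001 -0.0009  0.0021] t 20.25
tool delta [0.1643 0.0004 0.148 ]  t 20.25
```

In the tool's units: 0.164 m / 0.6 = 0.2733, 0.162 m / 0.6 = 0.27.

jog_arm(moves="0,0,0,0.0667,0,0.05,0 | 0,0,0,0.1333,0,0.1,0 | 0,0,0,0.1833,0,0.1667,0 | 0,0,0,0.2167,0,0.2333,0 | 0,0,0,0.2367,0,0.2467,0 | 0,0,0,0.2467,0,0.2467,0 | 0,0,0,0.2567,0,0.2467,0 | 0,0,0,0.265,0,0.2467,0 | 0,0,0,0.27,0,0.2467,0 | 0,0,0,0.2733,0,0.2467,0 | 0,0,0,0.2733,0,0.2467,0")

```text
time_s: 21.35
tcp_pos: [0.5773, 0.0067, 0.0285]
eef_rot: [[-0.234, 0.972, 0.001], [0.972, 0.234, -0.0], [-0.0, 0.001, -1.0]]
ft_force: [1.1, -0.1, 0.8]
gripper_width: -0.0
finger_force: 0.0
```

```bash
python3 -c "
from h import *
need(rk(-18,-111,28),RA+np.pi/2)"
```

```text
tool delta [0.0028 0.     0.0005] [ 0.001   0.0003 -0.0014] t 21.35
```

jog_arm(moves="0,0,0,0.0033,0,0,0 | 0,0,0,0.005,0,0,0 | 0,0,0,0.005,0,0,0")

```text
time_s: 21.65
tcp_pos: [0.5763, 0.009, 0.028]
eef_rot: [[-0.234, 0.972, 0.0], [0.972, 0.234, -0.001], [-0.001, -0.0, -1.0]]
ft_force: [-0.3, -1.4, 1.5]
gripper_width: -0.0002
finger_force: 0.9
```

```bash
python3 -c "
from h import *
need(rk(-18,-111,28),RA+np.pi/2)"
```

```text
tool delta [ 0.0003  0.0004 -0.    ] [-0.0002  0.0011 -0.0016] t 21.65
```

In the tool's units: 0.004 m / 0.6 = 0.0067, 0.002 m / 0.6 = 0.0033.

jog_arm(moves="0,0,0,0.0033,0,0,0 | 0,0,0,0.0067,0,0,0 | 0,0,0,0.0067,0,0,0")

```text
time_s: 21.95
tcp_pos: [0.5763, 0.0089, 0.028]
eef_rot: [[-0.231, 0.973, 0.001], [0.973, 0.231, -0.006], [-0.006, -0.0, -1.0]]
ft_force: [2.6, -8.5, 0.3]
gripper_width: -0.0002
finger_force: 4.4
```

```bash
python3 -c "
from h import *
need(rk(-18,-111,28))"
```

```text
tool delta [0.0003 0.0005 0.    ]  t 21.95
```

jog_arm(moves="0,0,0,-0.05,0,0,0 | 0,0,0,-0.1,0,0,0 | 0,0,0,-0.1667,0,-0.0833,0 | 0,0,0,-0.2333,0,-0.1667,0 | 0,0,0,-0.2333,0,-0.1667,0 | 0,0,0,-0.2333,0,-0.1667,0")

```text
time_s: 22.55
tcp_pos: [0.6108, -0.1266, 0.1311]
eef_rot: [[-0.229, 0.973, 0.007], [0.973, 0.229, -0.003], [-0.004, 0.006, -1.0]]
ft_force: [1.4, -0.0, -0.0]
gripper_width: -0.0001
finger_force: 0.0
```

Run:
```python
from fit import *
for n,(X,Y) in(("scene",(.5672,.1203)),("top",(.5687,.1227))):
    c=read_camera(n);C,S=np.cos(RA),np.sin(RA)
    P,uv=cloud(np.ones((384,512),bool),c);w=P-[X,Y,0];x=w[:,0]*C+w[:,1]*S;y=-w[:,0]*S+w[:,1]*C
    h=cv2.cvtColor(c["frame"],cv2.COLOR_RGB2HSV)[uv[:,1],uv[:,0]].astype(int)
    m=(abs(h[:,0]-25)<8)&(h[:,1]>110)&(abs(x+.018)<.03)&(y<-.06)&(y>-.2)&(P[:,2]<.065)
    k=(abs(x+.018)<.012)&(y>.07)&(P[:,2]>.03)&(P[:,2]<.06)
    print(n,m.sum(),np.percentile(y[m],[3,97]),"nose",k.sum(),y[k].max() if k.any() else 0)
    print(np.round(fit([rays(c,win(c,[.60,.14,0],.07))],lambda p:rackboxes(p[3:]),[X,Y,RA,0,0,0],[.003,.003,.02,4,4,4])[0],3))
```

```text
scene 117 [-0.10228857 -0.07290462] nose 0 0
[ 0.567  0.12   0.236 -0.716 -0.249 -0.348]
top 70 [-0.09971562 -0.07295496] nose 28 0.0944493781900478
[ 0.569  0.122  0.244  0.053  0.069 -0.735]
```

The fingers hit a hard stop at the rod-home position (TCP at rack y -111 mm, knob end at -100 mm). The knob is seated, the modules are home and the arm is clear, so I'm handing in.

jog_arm(moves="0,0,0,0,0,0,0 | 0,0,0,0,0,0,0")

```text
time_s: 22.85
tcp_pos: [0.6071, -0.1205, 0.1265]
eef_rot: [[-0.237, 0.971, -0.003], [0.971, 0.237, 0.001], [0.002, -0.002, -1.0]]
ft_force: [0.9, 0.7, 0.3]
gripper_width: 0.0001
finger_force: 0.0
```

```bash
python3 -c "
from rig import order
print(order.hand_in())"
```

```text
the job is handed in; nothing more can be done
None
```

I handed the job in at about 23 s: the three modules are back against the rear stop, the steel rod is through both end plates and all three modules with its knob against the entry plate, the gripper is clear, and the radio, detector and bin show no real shift in the cameras.

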